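# Sniff the joint of the yellow gas valve box

## Task

Take the orange-handled leak probe out of its stand and check the joint along the top of the yellow valve box: upright, tip just above the black seam (within a centimetre, without pressing on it), guide it steadily along the seam from the red dot to the green dot, no faster than about 5 cm a second. Then put the probe back in the grey stand it came from, so that it sits fully home on its collar, and let go. Leave the blue-handled pen in its stand.

Things in the scene. Friction and masses are not known exactly. Their poses are not given: they have to be found in the camera images.
- probe: Leak probe, round, 0.12 kg, upright, tip down, in the grey stand. From the tip up: steel nozzle 12 mm diameter, 70 mm long, tapering to a 5 mm brass tip; flat black collar 46 mm diameter, 6 mm thick (70 to 76 mm above the tip); orange handle 24 mm diameter (76 to 146 mm above the tip), gripped from above by its sides. Origin: the tip; z up along the handle.
- probe_stand: Grey round stand, fixed, 72 mm diameter (foot 88 mm), 80 mm tall, with an upright bore 30 mm wide open at the top, floor at 5 mm. The probe's nozzle hangs in the bore, its collar flat on the top rim, so a seated probe's tip is 10 mm above the bench. Origin: on the bench, on the bore's axis; z up.
- gas_box: Yellow valve box, fixed, 200 (x) x 77 (y) x 60 mm tall, two brass barbs 28 mm long out of its +y side. A straight black seam 8 mm wide runs along the middle of the flat top (y = 0, height 60 mm), with a red dot at x = -70 mm and a green dot at x = +70 mm. Origin: centre of underside; x points from red to green, z up. The blue box of the same shape is not to be checked.
- blue_pen: Bystander, to be left in its white stand (shaped like the grey one). Same shape and size as the probe, but with a blue handle. Origin: its tip; z up along it.

How it is judged:
On the way, in this order (a step that is already met when the one before it is completed fails the run):
1. the probe's tip is just above the seam at the red dot (x of probe in the frame of gas_box between -0.082 and -0.058 m and y of probe in the frame of gas_box between -0.012 and 0.012 m and z of probe in the frame of gas_box between 0.05 and 0.076 m and angle between probe's own z axis and vertical below 0.35 rad), for 0.15 s.
2. a quarter of the way along the seam (x of probe in the frame of gas_box between -0.047 and -0.023 m and y of probe in the frame of gas_box between -0.012 and 0.012 m and z of probe in the frame of gas_box between 0.05 and 0.076 m and angle between probe's own z axis and vertical below 0.35 rad), for 0.15 s.
3. halfway along the seam (x of probe in the frame of gas_box between -0.012 and 0.012 m and y of probe in the frame of gas_box between -0.012 and 0.012 m and z of probe in the frame of gas_box between 0.05 and 0.076 m and angle between probe's own z axis and vertical below 0.35 rad), for 0.15 s.
4. three quarters of the way along the seam (x of probe in the frame of gas_box between 0.023 and 0.047 m and y of probe in the frame of gas_box between -0.012 and 0.012 m and z of probe in the frame of gas_box between 0.05 and 0.076 m and angle between probe's own z axis and vertical below 0.35 rad), for 0.15 s.
5. at the green dot (x of probe in the frame of gas_box between 0.058 and 0.082 m and y of probe in the frame of gas_box between -0.012 and 0.012 m and z of probe in the frame of gas_box between 0.05 and 0.076 m and angle between probe's own z axis and vertical below 0.35 rad), for 0.15 s.
At the end, for the whole second after the job is handed in: The probe is back in the grey stand, its collar resting on the rim (tip within 14 mm of the stand's axis and 4 to 16 mm above the bench, tilted less than 10 degrees), let go and at rest; the blue pen is within 25 mm of where it stood (horizontal distance between probe and probe_stand below 0.014 m and z of probe in the frame of probe_stand between 0.004 and 0.016 m and angle between probe's own z axis and vertical below 0.17 rad and linear speed of probe below 0.02 m/s and distance of blue_pen from where it was at the start of the episode below 0.025 m); the robot touches nothing.
It fails at once if the probe is moved along the seam, between the dots, at more than 12 cm/s (x of probe in the frame of gas_box between -0.05 and 0.05 m and y of probe in the frame of gas_box between -0.02 and 0.02 m and z of probe in the frame of gas_box between 0.04 and 0.085 m and linear speed of probe above 0.12 m/s).
It fails at once if the probe presses on the yellow box with more than 15 N (contact force between probe and gas_box above 15 N).
It fails at once if the blue pen is moved by more than 25 mm (distance of blue_pen from where it was at the start of the episode above 0.025 m).
It also fails if it takes over 64 s, if anything falls off the work surface, if the arm or the gripper's body presses on something with over 40 N, if the wrist force passes 120 N, or if a joint passes its speed limit or range.

## Robot

A 6-joint arm with a two-finger parallel gripper is mounted at the origin on the work surface. World frame = base frame: x ahead of the robot, y to its left, z up, the work surface at z = 0. Lengths are in m, angles in rad, forces in N, time in s.
With the tool pointing down it reaches from about 0.375 to 0.975 m from the base axis. Payload 3.8 kg.
Tool frame: the origin (TCP) lies at the very end of the fingers, on their centre line; the grasp point (between the pads) lies 19 mm behind it; z points along the fingers, y is the line along which they close (so a half turn about z gives the same grasp; the last joint's range is limited). The gripper opens to 85 mm and grips with 20 to 120 N. Pads are 22 mm wide; open, the fingers measure 114 mm over their backs; the gripper's body (76 mm by 85 mm) begins 54 mm behind the grasp point. The pads swing forward as they close: fully open they stand 13 mm farther back than shut.
Start: joints at [-1.378, 0.264, 1.604, -0, 1.274, -0.037], TCP at [0.154, -0.657, 0.231] pointing down, gripper open.
Joint ranges: [-2.63, 2.63], [-0.94, 2.18], [0.31, 2.57], [-1.31, 4.45], [0, 2.66], [-2.55, 2.55]. Speed limits (rad/s): [2.57, 2.57, 3.14, 3.14, 3.14, 3.14].

## Interface

Orientations are given as a rotation vector (axis times angle).
In Python, from workcell import * gives the robot as it stands.
- The arm moves only by the shell command python3 -m crank 'ROWS' [OPENING] [FORCE]. ROWS is JSON, a list that holds one entry, the list of rows, each a list of 6 numbers: the shift along the tool's x, y, z in cm, then the turn, a rotation vector about the tool's x, y, z in rad. In form: [[[dx, dy, dz, ax, ay, az], ...]]. A call has 1 to 8 rows; each row shifts and turns the commanded pose from where the row before left it, along the tool's axes as they then stand; what a row does not reach is not made up. A row lasts 1/12 s, in which the tool goes at most 41.7 mm and 7.16 degrees, less where a joint would pass 70% of its speed; a pose out of reach is approached as far as the arm can. A call with a gripper value outside its range is refused whole. OPENING is the finger opening in cm, from 0 to 8.54, set as the call begins (- or left out, the last holds). The fingers move at their own pace and stop on an object; FORCE is the grip in N (left out, the last holds). Time passes only in rows, so rows that do not move let the fingers close. It gives the time, the measured TCP pose, the force, the opening and the grip force at its end, in the units of the state.
- read_state(): the state, without advancing time (a new reading comes with each control period).
- read_camera(name): name is "scene" or "top" or "wrist"; returns the picture (384x512x3 uint8, blue, green, red); there is no depth.
- camera_model(name): a dict with "camera_matrix" (3x3 intrinsics, pixels), "R" (3x3) and "t" (3): a world point X has camera coordinates R X + t. Camera axes: x right, y down, z forward; pixel columns grow to the right and rows downward; lengths in m; the calibration is good to about 2 mm. A picture is of the moment at which its call begins: read the wrist's pose just before it. camera_model takes no time and is no camera call; for the wrist camera it gives the pose at the moment of the call.
- finish_job(): hands the job in; it is judged then, once.
The state is a dict: "time": time; "q": joint angles; "joint_vel": joint speeds; "joint_torque": joint torques, N m; "tool_pos": TCP position; "tcp_rot": TCP orientation; "wrist_force": force on the tool from outside, world axes, zero at the start; "torque": the same for the moment, N m; "width": opening from 0.0 (shut) to 1.0 (fully open); "grip_force": force on a finger pad.
Only numpy, scipy, OpenCV 4.12 (cv2) and the standard library are available. Lean on these libraries where they do the work, as an engineer would, in place of code of your own. Each camera call takes 0.05 s, during which the arm holds its last target. There are 200 camera calls.

## Working session

There is one attempt and no reset: what is moved stays moved. The work goes in short steps, Python scripts to look and compute and a shell command to move; the robot and the scene stay as the last step left them, time stands still between calls to the robot, and variables do not carry over. Pictures are saved under pics/ and viewed, at most 10 in all, crops included, and the job is handed in when it is done.

```bash
mkdir -p pics; python3 - <<'E'
from workcell import *
import cv2,numpy as np
a=read_camera("scene");b=read_camera("top")
np.save('scene.npy',a);np.save('top.npy',b)
cv2.imwrite('pics/scene.png',a);cv2.imwrite('pics/top.png',b)
for n in("scene","top"):
    m=camera_model(n);print(n,np.round(m["camera_matrix"],1).tolist(),np.round(m["R"],3).tolist(),np.round(m["t"],3).tolist())
s=read_state();print(s)
E
```

```text
scene [[373.1, 0.0, 258.0], [0.0, 373.1, 193.6], [0.0, 0.0, 1.0]] [[0.527, 0.85, -0.011], [0.615, -0.391, -0.685], [-0.586, 0.354, -0.729]] [-0.272, -0.292, 1.265]
top [[372.5, 0.0, 259.5], [0.0, 372.5, 189.0], [0.0, 0.0, 1.0]] [[0.026, -1.0, -0.0], [-0.989, -0.025, -0.143], [0.143, 0.004, -0.99]] [-0.011, 0.525, 0.879]
{'time': 0.1, 'q': array([-1.37792879e+00,  2.64706772e-01,  1.60523925e+00,  2.92688941e-05,
        1.27369956e+00, -3.68972145e-02]), 'joint_vel': array([ 0.00039966, -0.00251493, -0.00125367,  0.0023955 ,  0.00074485,
        0.00035246]), 'joint_torque': array([ 1.45740764e-04, -5.16704857e+01, -3.68589520e+01, -4.03269439e-05,
        6.26164838e-03, -3.00232074e-06]), 'tool_pos': array([ 0.15361315, -0.65661066,  0.23006603]), 'tcp_rot': array([-3.11885031e+00, -3.59871998e-01,  2.07277471e-04]), 'wrist_force': array([ 0.55654893,  0.53873555, -0.64798756]), 'torque': array([-0.01812061, -0.0038642 ,  0.03585969]), 'grip_force': 0.0, 'width': 0.9966996159689157}
```

View pics/scene.png

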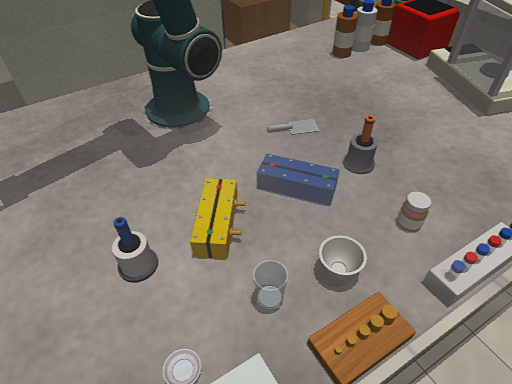

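View pics/top.png

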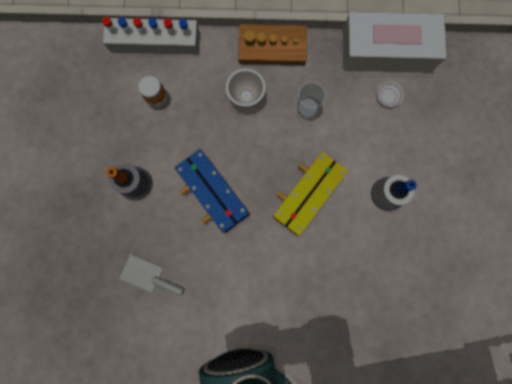

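The scene shows the orange probe in the grey stand at about (362,150) and the yellow box at (217,215). In the top view the handle is at (120,176), and the yellow box has its red dot near (293,217) and green dot near (328,170). The blue pen is far away at (400,188).

```bash
cat > h.py <<'E'
import numpy as np,cv2
from workcell import *
def ray(m,uv):
    K=np.array(m["camera_matrix"]);R=np.array(m["R"]);t=np.array(m["t"])
    return -R.T@t, R.T@np.linalg.solve(K,[uv[0],uv[1],1.])
def onz(m,uv,z):
    c,d=ray(m,uv);return c+d*(z-c[2])/d[2]
def blobs(img,lo,hi,roi=None,amin=4):
    M=cv2.inRange(cv2.cvtColor(img,cv2.COLOR_BGR2HSV),lo,hi)
    if roi:
        Z=np.zeros_like(M);x0,y0,x1,y1=roi;Z[y0:y1,x0:x1]=M[y0:y1,x0:x1];M=Z
    n,l,s,c=cv2.connectedComponentsWithStats(M)
    return M,[(s[i,4],c[i].round(1).tolist(),s[i,:4].tolist()) for i in range(1,n) if s[i,4]>=amin]
E
python3 - <<'E'
from h import *
for n,rb,rp in(("scene",(185,170,250,265),(340,105,390,150)),("top",(265,145,355,240),(95,155,145,205))):
    im=np.load(n+'.npy');m=camera_model(n);print(n)
    for nm,lo,hi in(("red",(0,150,90),(8,255,255)),("red2",(172,150,90),(180,255,255)),("green",(45,100,50),(85,255,255))):
        for a,c,b in blobs(im,lo,hi,rb,2)[1]: print(nm,a,c,onz(m,c,.06).round(4))
    for a,c,b in blobs(im,(3,150,80),(16,255,255),rp)[1]: print("or",a,c,b,onz(m,c,.121).round(4))
E
```

```text
scene
red 14 [218.8, 186.2] [ 0.4611 -0.0786  0.06  ]
green 24 [209.7, 231.1] [ 0.574  -0.1606  0.06  ]
or 40 [369.6, 118.6] [366, 116, 9, 6] [0.5091 0.3606 0.121 ]
or 133 [366.6, 132.2] [362, 124, 11, 18] [0.549  0.3126 0.121 ]
top
red 14 [293.4, 215.4] [ 0.4611 -0.0797  0.06  ]
green 23 [328.0, 169.6] [ 0.5741 -0.1619  0.06  ]
or 73 [111.6, 172.2] [107, 167, 10, 11] [0.5433 0.3358 0.121 ]
```

```bash
cat >> h.py <<'E'
from scipy.spatial.transform import Rotation as Ro
def go(*targets):
    s=read_state();R=Ro.from_rotvec(s["tcp_rot"]).as_matrix();p=s["tool_pos"]
    for t in targets:
        d=R.T@(np.array(t)-p)*100;print("to",np.round(t,4),"tool cm",d.round(2),"norm",np.linalg.norm(d).round(1));p=np.array(t)
E
python3 - <<'E'
from h import *
m=camera_model("top");print(onz(m,(111.6,172.2),.156));m2=camera_model("scene");print(onz(m2,(369.6,118.6),.156))
for uv in((400,189),): print(onz(m,uv,.08))
go((.42,-.25,.25),(.54,.32,.27))
E
```

```text
[0.53695744 0.32145013 0.156     ]
[0.54162111 0.32021073 0.156     ]
[ 0.52796881 -0.32710084  0.08      ]
to [ 0.42 -0.25  0.25] tool cm [ 35.2  -33.53  -1.92] norm 48.7
to [0.54 0.32 0.27] tool cm [ 24.67 -52.77  -1.89] norm 58.3
```

```bash
python3 -m crank '[[[1.5,-1.5,-0.2,0,0,0],[2.6,-2.4,-0.2,0,0,0],[2.6,-2.5,-0.2,0,0,0],[2.6,-2.5,-0.2,0,0,0],[2.6,-2.5,-0.2,0,0,0],[2.6,-2.5,-0.2,0,0,0],[2.6,-2.5,-0.2,0,0,0],[2.6,-2.5,-0.2,0,0,0]]]' 8.54
python3 -m crank '[[[2.6,-2.5,-0.2,0,0,0],[2.6,-2.5,-0.2,0,0,0],[2.6,-2.5,0,0,0,0],[2.6,-2.5,0,0,0,0],[2.6,-2.5,0,0,0,0],[2.6,-2.5,0,0,0,0],[1.5,-3,0,0,0,0],[1.5,-3,0,0,0,0]]]'
python3 -m crank '[[[1.5,-3.2,-0.2,0,0,0],[1.5,-3.2,-0.2,0,0,0],[1.5,-3.2,-0.2,0,0,0],[1.5,-3.2,-0.2,0,0,0],[1.5,-3.2,-0.2,0,0,0],[1.5,-3.2,-0.2,0,0,0],[1.5,-3.2,-0.2,0,0,0],[1.5,-3.2,-0.2,0,0,0]]]'
python3 -c "
from h import *
go((.5385,.321,.27))"
```

```text
time: 0.77
tool_pos: [0.3029, -0.4265, 0.2468]
tcp_rot: [-3.12, -0.359, 0.0]
wrist_force: [1.0, 0.1, -0.1]
width: 1.002
grip_force: 0.0
time: 1.43
tool_pos: [0.4361, -0.1797, 0.2509]
tcp_rot: [-3.12, -0.361, 0.001]
wrist_force: [0.2, -0.1, -0.4]
width: 1.002
grip_force: 0.0
time: 2.1
tool_pos: [0.494, 0.0969, 0.267]
tcp_rot: [3.121, 0.36, -0.001]
wrist_force: [1.1, 0.7, 0.3]
width: 1.001
grip_force: 0.0
to [0.5385 0.321  0.27  ] tool cm [  9.44 -20.81  -0.3 ] norm 22.9
```

```bash
python3 -m crank '[[[1.3,-3.1,0,0,0,0],[1.3,-3.1,0,0,0,0],[1.3,-3.1,0,0,0,0],[1.3,-3.1,0,0,0,0],[1,-2,0,0,0,0],[0.5,-1,0,0,0,0],[0,0,0,0,0,0],[0,0,0,0,0,0]]]'
python3 - <<'E'
from h import *
go((.5385,.321,.27))
m=camera_model("wrist");im=read_camera("wrist");np.save('w1.npy',im);cv2.imwrite('pics/w1.png',im)
print(np.array(m["R"]).round(2).tolist(),ray(m,(0,0))[0])
for a,c,b in blobs(im,(3,150,60),(16,255,255),None,20)[1]: print("or",a,c,b,onz(m,c,.156).round(4))
E
```

```text
time: 2.77
tool_pos: [0.5241, 0.2598, 0.2667]
tcp_rot: [3.119, 0.361, -0.002]
wrist_force: [0.2, -0.6, -0.4]
width: 1.003
grip_force: 0.0
to [0.5385 0.321  0.27  ] tool cm [ 2.8  -5.63 -0.34] norm 6.3
[[0.23, -0.97, 0.0], [-0.92, -0.22, 0.32], [-0.32, -0.08, -0.95]] [0.60577072 0.27827217 0.40923295]
or 276 [201.4, 143.4] [186, 135, 26, 25] [0.5545 0.3134 0.156 ]
or 534 [186.7, 157.8] [173, 144, 28, 29] [0.54   0.3232 0.156 ]
or 77 [502.6, 270.9] [497, 266, 12, 10] [0.5008 0.0179 0.156 ]
```

View pics/w1.png

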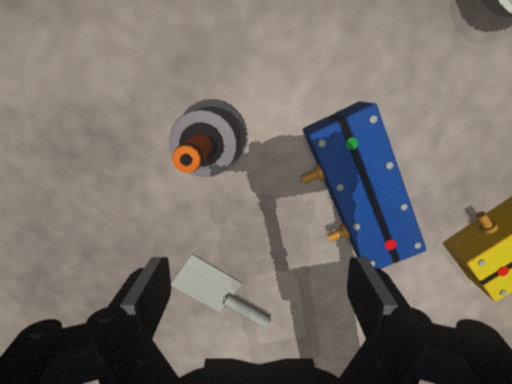

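The wrist view shows the orange cap ring at (187,158) on the grey stand, whose rim is centred near (203,143). The cap position agrees with the fixed cameras to about 2 mm.

```bash
python3 -m crank '[[[1,-2,0,0,0,0],[1,-2,0,0,0,0],[0.8,-1.6,0,0,0,0],[0,-0.2,1,0,0,0],[0,0,2,0,0,0],[0,0,2,0,0,0],[0,0,0,0,0,0],[0,0,0,0,0,0]]]'
python3 - <<'E'
from h import *
m=camera_model("wrist");im=read_camera("wrist");np.save('w2.npy',im);cv2.imwrite('pics/w2.png',im)
for a,c,b in blobs(im,(3,150,60),(16,255,255),None,20)[1]: print("or",a,c,b,onz(m,c,.156).round(4))
go((.539,.322,.18),(.539,.322,.105))
E
```

```text
time: 3.48
tool_pos: [0.5373, 0.3208, 0.2154]
tcp_rot: [3.119, 0.358, -0.006]
wrist_force: [0.6, -0.2, 0.8]
width: 0.996
grip_force: 0.0
or 499 [254.2, 183.9] [240, 172, 29, 27] [0.559  0.3277 0.156 ]
or 707 [253.2, 209.7] [237, 194, 33, 33] [0.5406 0.3242 0.156 ]
to [0.539 0.322 0.18 ] tool cm [ 0.08 -0.02  3.72] norm 3.7
to [0.539 0.322 0.105] tool cm [ 0.01 -0.    7.5 ] norm 7.5
```

View pics/w2.png

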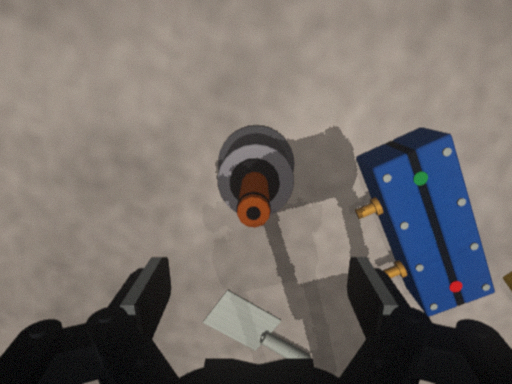

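The cap ring is at (253,210), centred between the fingers. I'm going straight down to grasp it.

```bash
python3 -m crank '[[[0.15,-0.1,1.5,0,0,0],[0,0,2,0,0,0],[0,0,2,0,0,0],[0,0,2,0,0,0],[0,0,1.7,0,0,0],[0,0,1,0,0,0],[0,0,0.6,0,0,0],[0,0,0,0,0,0]]]'
python3 -m crank '[[[0,0,0,0,0,0],[0,0,0,0,0,0],[0,0,0,0,0,0],[0,0,0,0,0,0],[0,0,0,0,0,0],[0,0,0,0,0,0],[0,0,0,0,0,0],[0,0,0,0,0,0]]]' 0 50
```

```text
time: 4.2
tool_pos: [0.5397, 0.324, 0.109]
tcp_rot: [3.121, 0.359, -0.001]
wrist_force: [-1.3, -0.3, 0.2]
width: 1.001
grip_force: 0.0
time: 4.87
tool_pos: [0.5402, 0.3248, 0.1101]
tcp_rot: [-3.12, -0.36, -0.002]
wrist_force: [-1.1, 0.4, 4.6]
width: 0.268
grip_force: 48.8
```

```bash
python3 -m crank '[[[0,0,-0.5,0,0,0],[0,0,-1.5,0,0,0],[0,0,-1.5,0,0,0],[0,0,-1.5,0,0,0],[0,0,-1.5,0,0,0],[0,0,-1.5,0,0,0],[0,0,-1.5,0,0,0],[0,0,-1,0,0,0]]]'
python3 -m crank '[[[0,0,-1,0,0,0],[0,0,-0.5,0,0,0],[0,0,0,0,0,0],[0,0,0,0,0,0]]]'
python3 - <<'E'
from h import *
for n in("scene","wrist"):
    s=read_state();m=camera_model(n);im=read_camera(n);np.save(n+'3.npy',im);cv2.imwrite(f'pics/{n}3.png',im)
s=read_state();print(s["tool_pos"],s["tcp_rot"],s["width"],s["wrist_force"])
c=np.load('scene3.npy')[50:200,290:440];cv2.imwrite('pics/c3.png',np.hstack([cv2.resize(c,(400,400),interpolation=2),cv2.resize(np.load('wrist3.npy'),(400,400))]))
E
```

```text
time: 5.53
tool_pos: [0.5399, 0.3245, 0.2154]
tcp_rot: [-3.121, -0.36, -0.001]
wrist_force: [-0.2, -0.6, -1.0]
width: 0.269
grip_force: 49.0
time: 5.87
tool_pos: [0.5396, 0.3244, 0.2289]
tcp_rot: [3.121, 0.36, -0.001]
wrist_force: [-0.4, -0.1, -1.9]
width: 0.268
grip_force: 49.1
[0.53916973 0.3241455  0.22800113] [ 3.12008846e+00  3.60117179e-01 -2.98512297e-03] 0.2678104008792063 [ 0.24802959 -0.02206724 -1.20531903]
```

View pics/c3.png

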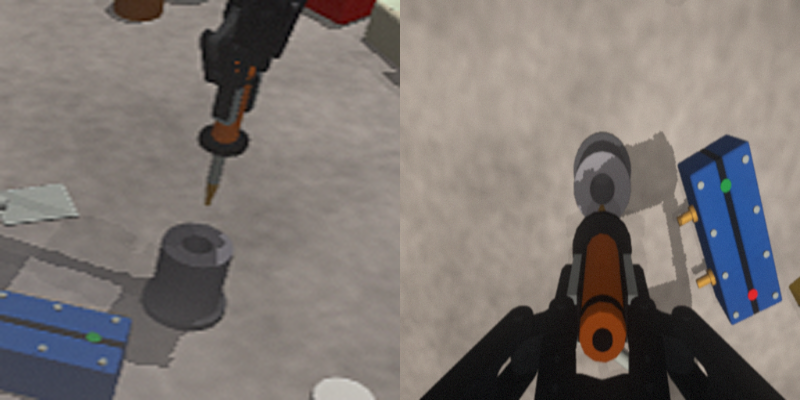

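The left crop is the scene view: the probe is out and parallel to the stand axis, with its tip at full-frame (368,126) and the empty bore centre at (364,140). In the wrist view on the right, the bore is at about (602,190) in the crop.

```bash
python3 - <<'E'
from h import *
m=camera_model("scene");print("tip",onz(m,(368,126.1),.128),"bore",onz(m,(363.9,140.),.08))
m=camera_model("wrist");w=np.load('wrist3.npy')
print("wrist bore",onz(m,((602-400)*1.28,190*.96),.08),"cap",onz(m,((602-400)*1.28,337*.96),.274), "tcp",read_state()["tool_pos"])
# box
r=np.array([.4611,-.0792]);g=np.array([.574,-.1613])
print(np.rad2deg(np.arctan2(*(g-r)[::-1])),np.linalg.norm(g-r))
p=(.5397,.3243)
go((r[0],r[1],.228),(r[0],r[1],.168),(g[0],g[1],.168))
E
```

```text
tip [0.53781898 0.32597812 0.128     ] bore [0.53513691 0.3267355  0.08      ]
wrist bore [0.53712794 0.32244711 0.08      ] cap [0.5384447  0.32305381 0.274     ] tcp [0.53916973 0.3241455  0.22800113]
-36.02435575306801 0.13959520049056123
to [ 0.4611 -0.0792  0.228 ] tool cm [-16.79  37.5    0.05] norm 41.1
to [ 0.4611 -0.0792  0.168 ] tool cm [ 0.01 -0.    6.  ] norm 6.0
to [ 0.574  -0.1613  0.168 ] tool cm [ 9.120e+00  1.057e+01 -1.000e-02] norm 14.0
```

```bash
python3 -m crank '[[[-0.8,1.8,0,0,0,0],[-1.4,3.1,0,0,0,0],[-1.4,3.1,0,0,0,0],[-1.4,3.1,0,0,0,0],[-1.4,3.1,0,0,0,0],[-1.4,3.1,0,0,0,0],[-1.4,3.1,0,0,0,0],[-1.4,3.1,0,0,0,0]]]'
python3 -m crank '[[[-1.4,3.1,0,0,0,0],[-1.4,3.1,0,0,0,0],[-1.4,3.1,0,0,0,0],[-1.2,2.7,0,0,0,0],[-0.8,1.9,0,0,0,0],[0,0,0,0,0,0],[0,0,0,0,0,0],[0,0,0,0,0,0]]]'
python3 - <<'E'
from h import *
go((.4611,-.0792,.180))
for n in("scene","top"):
    im=read_camera(n);np.save(n+'4.npy',im)
a=np.load('scene4.npy')[110:260,150:300];b=np.load('top4.npy')[120:270,240:390]
cv2.imwrite('pics/c4.png',np.hstack([cv2.resize(x,(400,400),interpolation=2) for x in(a,b)]))
E
```

```text
time: 6.63
tool_pos: [0.4889, 0.0701, 0.2283]
tcp_rot: [3.121, 0.361, -0.002]
wrist_force: [0.6, 0.6, -1.2]
width: 0.267
grip_force: 49.2
time: 7.3
tool_pos: [0.4611, -0.0776, 0.2287]
tcp_rot: [-3.12, -0.359, 0.001]
wrist_force: [1.2, 0.9, -1.7]
width: 0.265
grip_force: 49.4
to [ 0.4611 -0.0792  0.18  ] tool cm [-0.03  0.16  4.87] norm 4.9
```

View pics/c4.png

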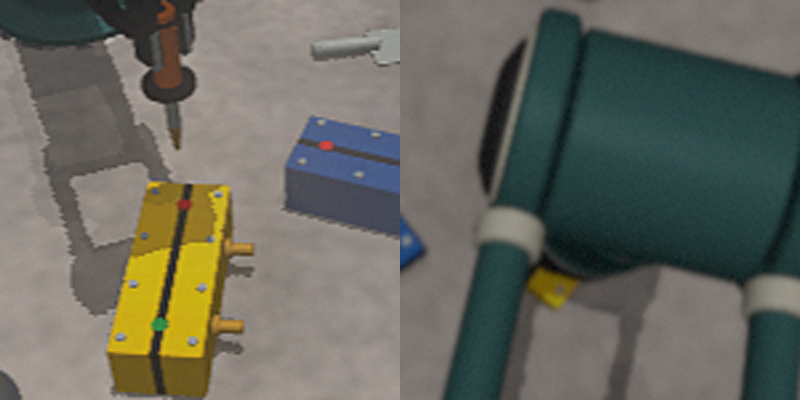

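The scene crop shows the tip at (178,150), full-frame (217,166), hanging over the red dot at crop (184,205). The arm hides the box in the top view. I'm lowering it.

```bash
python3 -m crank '[[[0,0.1,0.8,0,0,0],[0,0,1,0,0,0],[0,0,1,0,0,0],[0,0,1,0,0,0],[0,0,0.8,0,0,0],[0,0,0.5,0,0,0],[0,0,0.2,0,0,0],[0,0,0,0,0,0]]]'
python3 - <<'E'
from h import *
m=camera_model("scene");print(onz(m,(216.75,166.25),.1285))
im=read_camera("scene");np.save('s5.npy',im)
cv2.imwrite('pics/c5.png',cv2.resize(im[140:240,170:270],(600,600),interpolation=2))
go((.4611,-.0792,.166),(.574,-.1613,.166))
E
```

```text
time: 8.07
tool_pos: [0.4611, -0.0788, 0.1754]
tcp_rot: [-3.12, -0.36, 0.002]
wrist_force: [0.6, 0.2, -1.2]
width: 0.269
grip_force: 49.4
[ 0.46330657 -0.07837238  0.1285    ]
to [ 0.4611 -0.0792  0.166 ] tool cm [-0.05  0.01  1.01] norm 1.0
to [ 0.574  -0.1613  0.166 ] tool cm [ 9.12 10.56 -0.  ] norm 14.0
```

View pics/c5.png

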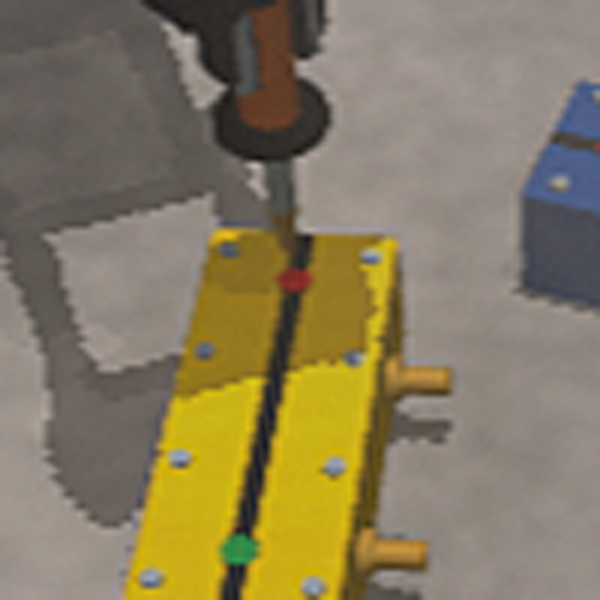

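The tip is at crop (289,255), just above the red dot at (295,281), about 15 mm up. I'm lowering another 9 mm, then following the seam at about 3.7 cm/s.

```bash
python3 -m crank '[[[-0.05,0,0.3,0,0,0],[0,0,0.3,0,0,0],[0,0,0.3,0,0,0],[0,0,0,0,0,0],[0,0,0,0,0,0],[0,0,0,0,0,0],[0,0,0,0,0,0]]]'
python3 -m crank '[[[0.2,0.23,0,0,0,0],[0.2,0.23,0,0,0,0],[0.2,0.23,0,0,0,0],[0.2,0.23,0,0,0,0],[0.2,0.23,0,0,0,0],[0.2,0.23,0,0,0,0],[0.2,0.23,0,0,0,0],[0.2,0.23,0,0,0,0]]]'
python3 -m crank '[[[0.2,0.23,0,0,0,0],[0.2,0.23,0,0,0,0],[0.2,0.23,0,0,0,0],[0.2,0.23,0,0,0,0],[0.2,0.23,0,0,0,0],[0.2,0.23,0,0,0,0],[0.2,0.23,0,0,0,0],[0.2,0.23,0,0,0,0]]]'
python3 - <<'E'
from h import *
go((.574,-.1613,.166))
s=read_state()["tool_pos"];d=np.array([.1129,-.0821])/.1396;e=s[:2]-[.4611,-.0792];print("along",e@d,"across",d[0]*e[1]-d[1]*e[0])
E
```

```text
time: 8.7
tool_pos: [0.4612, -0.0791, 0.1675]
tcp_rot: [3.121, 0.36, 0.0]
wrist_force: [0.1, 0.6, -0.9]
width: 0.268
grip_force: 49.4
time: 9.37
tool_pos: [0.4812, -0.0935, 0.1672]
tcp_rot: [-3.121, -0.36, 0.0]
wrist_force: [-0.2, 0.2, -1.7]
width: 0.267
grip_force: 49.4
time: 10.03
tool_pos: [0.5009, -0.1078, 0.1673]
tcp_rot: [-3.121, -0.36, 0.0]
wrist_force: [-0.2, 0.2, -2.1]
width: 0.274
grip_force: 49.4
to [ 0.574  -0.1613  0.166 ] tool cm [5.9  6.88 0.13] norm 9.1
along 0.04899169803597516 across 0.00030036539747095234
```

```bash
python3 -m crank '[[[0.2,0.23,0,0,0,0],[0.2,0.23,0,0,0,0],[0.2,0.23,0,0,0,0],[0.2,0.23,0,0,0,0],[0.2,0.23,0,0,0,0],[0.2,0.23,0,0,0,0],[0.2,0.23,0,0,0,0],[0.2,0.23,0,0,0,0]]]'
python3 -m crank '[[[0.2,0.23,0,0,0,0],[0.2,0.23,0,0,0,0],[0.2,0.23,0,0,0,0],[0.2,0.23,0,0,0,0],[0.2,0.23,0,0,0,0],[0.2,0.23,0,0,0,0],[0.2,0.23,0,0,0,0],[0.2,0.23,0,0,0,0]]]'
python3 -m crank '[[[0.2,0.23,0,0,0,0],[0.2,0.23,0,0,0,0],[0.2,0.23,0,0,0,0],[0.2,0.23,0,0,0,0],[0.2,0.23,0,0,0,0],[0.2,0.23,0,0,0,0],[0.2,0.23,0,0,0,0],[0.2,0.23,0,0,0,0]]]'
python3 -m crank '[[[0.2,0.23,0,0,0,0],[0.2,0.23,0,0,0,0],[0.2,0.23,0,0,0,0],[0.2,0.23,0,0,0,0],[0.2,0.23,0,0,0,0],[0.1,0.12,0,0,0,0],[0,0,0,0,0,0],[0,0,0,0,0,0]]]'
python3 - <<'E'
from h import *
go((.574,-.1613,.166))
im=read_camera("scene");cv2.imwrite('pics/c6.png',cv2.resize(im[160:260,170:270],(600,600),interpolation=2))
E
```

```text
time: 10.7
tool_pos: [0.5207, -0.122, 0.1673]
tcp_rot: [-3.121, -0.36, 0.0]
wrist_force: [-0.1, 0.3, -1.7]
width: 0.27
grip_force: 49.4
time: 11.37
tool_pos: [0.5405, -0.1363, 0.1673]
tcp_rot: [-3.121, -0.36, 0.0]
wrist_force: [0.1, 0.4, -1.1]
width: 0.265
grip_force: 49.4
time: 12.03
tool_pos: [0.5602, -0.1506, 0.1673]
tcp_rot: [3.121, 0.36, -0.0]
wrist_force: [1.3, 0.6, -1.8]
width: 0.266
grip_force: 49.4
time: 12.7
tool_pos: [0.5736, -0.1603, 0.1672]
tcp_rot: [-3.121, -0.36, 0.0]
wrist_force: [-0.5, -0.6, -1.6]
width: 0.27
grip_force: 49.4
to [ 0.574  -0.1613  0.166 ] tool cm [0.02 0.11 0.12] norm 0.2
```

View pics/c6.png

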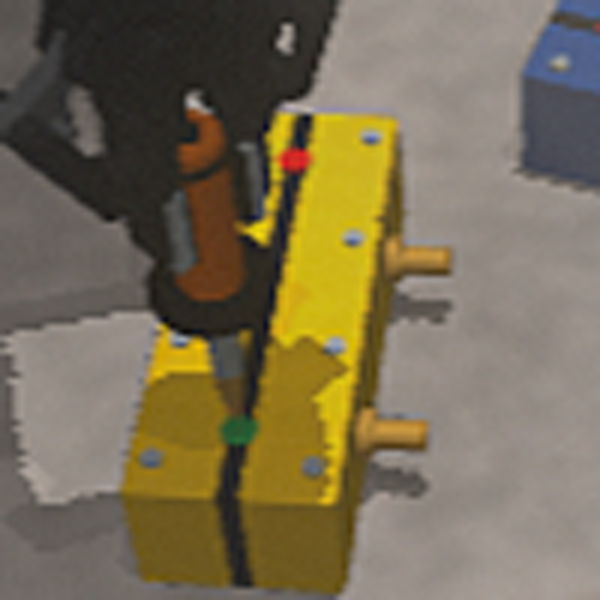

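The tip is right at the green dot, crop (238,420). I'm lifting and heading back to the stand.

```bash
python3 -m crank '[[[0,0,0,0,0,0],[0,0,-0.5,0,0,0],[0,0,-1.2,0,0,0],[0,0,-1.2,0,0,0],[0,0,-1.2,0,0,0],[0,0,-1.2,0,0,0],[0,0,-1,0,0,0],[0,0,-0.3,0,0,0]]]'
python3 -c "
from h import *
go((.5399,.3245,.235))"
```

```text
time: 13.42
tool_pos: [0.5751, -0.1607, 0.2369]
tcp_rot: [3.119, 0.36, 0.007]
wrist_force: [1.1, -0.7, -1.6]
width: 0.27
grip_force: 49.4
to [0.5399 0.3245 0.235 ] tool cm [  7.63 -48.05   0.1 ] norm 48.7
```

```bash
python3 -m crank '[[[0.25,-1.5,0,0,0,0],[0.5,-3.1,0,0,0,0],[0.5,-3.1,0,0,0,0],[0.5,-3.1,0,0,0,0],[0.5,-3.1,0,0,0,0],[0.5,-3.1,0,0,0,0],[0.5,-3.1,0,0,0,0],[0.5,-3.1,0,0,0,0]]]'
python3 -m crank '[[[0.5,-3.1,0,0,0,0],[0.5,-3.1,0,0,0,0],[0.5,-3.1,0,0,0,0],[0.5,-3.1,0,0,0,0],[0.5,-3.1,0,0,0,0],[0.5,-3.1,0,0,0,0],[0.5,-3.1,0,0,0,0],[0.3,-2.1,0,0,0,0]]]'
python3 -m crank '[[[0.1,-1,0,0,0,0],[0,0,0,0,0,0],[0,0,0,0,0,0],[0,0,0,0,0,0]]]'
python3 -c "
from h import *
go((.5397,.3246,.116),(.5397,.3246,.110))"
```

```text
time: 14.08
tool_pos: [0.5561, 0.0763, 0.2327]
tcp_rot: [-3.12, -0.36, 0.002]
wrist_force: [0.1, -0.3, -1.4]
width: 0.271
grip_force: 49.4
time: 14.75
tool_pos: [0.5385, 0.3178, 0.2326]
tcp_rot: [-3.12, -0.362, 0.002]
wrist_force: [-0.3, 0.1, -0.8]
width: 0.271
grip_force: 49.5
time: 15.08
tool_pos: [0.5386, 0.3233, 0.2329]
tcp_rot: [3.12, 0.359, -0.001]
wrist_force: [0.5, -0.1, -1.8]
width: 0.264
grip_force: 49.5
to [0.5397 0.3246 0.116 ] tool cm [ 0.15 -0.11 11.69] norm 11.7
to [0.5397 0.3246 0.11  ] tool cm [ 0.  -0.   0.6] norm 0.6
```

```bash
python3 -m crank '[[[0.15,-0.1,0.5,0,0,0],[0,0,1.5,0,0,0],[0,0,1.5,0,0,0],[0,0,1.5,0,0,0],[0,0,1.5,0,0,0],[0,0,1.5,0,0,0],[0,0,1.5,0,0,0],[0,0,1,0,0,0]]]'
python3 -m crank '[[[0,0,0.6,0,0,0],[0,0,0.2,0,0,0],[0,0,0.1,0,0,0],[0,0,0,0,0,0],[0,0,0,0,0,0]]]'
```

```text
time: 15.75
tool_pos: [0.5395, 0.324, 0.1262]
tcp_rot: [3.12, 0.357, -0.003]
wrist_force: [-0.5, -0.5, -0.6]
width: 0.267
grip_force: 49.5
time: 16.17
tool_pos: [0.5407, 0.3262, 0.1204]
tcp_rot: [-3.12, -0.36, -0.003]
wrist_force: [-0.4, -1.2, -2.3]
width: 0.271
grip_force: 49.5
```

```bash
python3 -m crank '[[[0,0,0.2,0,0,0],[0,0,0.2,0,0,0],[0,0,0.2,0,0,0],[0,0,0.1,0,0,0],[0,0,0,0,0,0],[0,0,0,0,0,0]]]'
python3 -m crank '[[[0,0,0.1,0,0,0],[0,0,0.1,0,0,0],[0,0,0,0,0,0],[0,0,0,0,0,0]]]'
```

```text
time: 16.67
tool_pos: [0.5398, 0.3258, 0.1121]
tcp_rot: [3.121, 0.36, -0.0]
wrist_force: [-0.6, -0.4, -0.5]
width: 0.267
grip_force: 49.5
time: 17.0
tool_pos: [0.5399, 0.3258, 0.1102]
tcp_rot: [3.121, 0.36, -0.0]
wrist_force: [0.0, -0.1, -1.7]
width: 0.267
grip_force: 49.6
```

```bash
python3 -m crank '[[[0,0,0.1,0,0,0],[0,0,0,0,0,0],[0,0,0,0,0,0]]]'; python3 -m crank '[[[0,0,0.1,0,0,0],[0,0,0,0,0,0],[0,0,0,0,0,0]]]'
```

```text
time: 17.25
tool_pos: [0.5401, 0.326, 0.1101]
tcp_rot: [-3.121, -0.36, -0.001]
wrist_force: [-2.8, -0.7, 4.1]
width: 0.267
grip_force: 50.1
time: 17.5
tool_pos: [0.5401, 0.326, 0.1101]
tcp_rot: [-3.121, -0.36, -0.001]
wrist_force: [-4.0, -1.5, 9.3]
width: 0.271
grip_force: 50.7
```

Contact came at the same height as the pick-up, so the probe is on its collar. I'm letting go and backing straight up.

```bash
python3 -m crank '[[[0,0,-0.1,0,0,0],[0,0,0,0,0,0],[0,0,0,0,0,0],[0,0,0,0,0,0],[0,0,0,0,0,0],[0,0,0,0,0,0],[0,0,0,0,0,0],[0,0,0,0,0,0]]]' 8.54
python3 -m crank '[[[0,0,-1,0,0,0],[0,0,-2,0,0,0],[0,0,-2,0,0,0],[0,0,-2,0,0,0],[0,0,-2,0,0,0],[0,0,-2,0,0,0],[0,0,-2,0,0,0],[0,0,-1,0,0,0]]]'
python3 -m crank '[[[0,0,0,0,0,0],[0,0,0,0,0,0],[0,0,0,0,0,0],[0,0,0,0,0,0]]]'
python3 - <<'E'
from h import *
m=camera_model("wrist");w=read_camera("wrist");im=read_camera("scene")
for a,c,b in blobs(w,(3,150,60),(16,255,255),None,100)[1]: print("or",a,c,b,onz(m,c,.156).round(4))
cv2.imwrite('pics/c7.png',np.hstack([cv2.resize(im[80:200,290:410],(400,400),interpolation=2),cv2.resize(w,(400,400))]))
E
```

```text
time: 18.17
tool_pos: [0.5399, 0.3259, 0.1091]
tcp_rot: [3.121, 0.36, -0.0]
wrist_force: [-0.0, -0.4, -0.4]
width: 1.0
grip_force: 0.0
time: 18.83
tool_pos: [0.5412, 0.3266, 0.2535]
tcp_rot: [-3.119, -0.36, -0.008]
wrist_force: [0.8, 0.0, -0.5]
width: 0.999
grip_force: 0.0
time: 19.17
tool_pos: [0.539, 0.3253, 0.2472]
tcp_rot: [3.12, 0.36, -0.005]
wrist_force: [-0.3, 0.8, -0.3]
width: 1.004
grip_force: 0.0
or 347 [258.0, 176.1] [246, 166, 25, 21] [0.5581 0.3291 0.156 ]
or 544 [257.8, 198.2] [244, 185, 29, 28] [0.5404 0.3251 0.156 ]
```

View pics/c7.png

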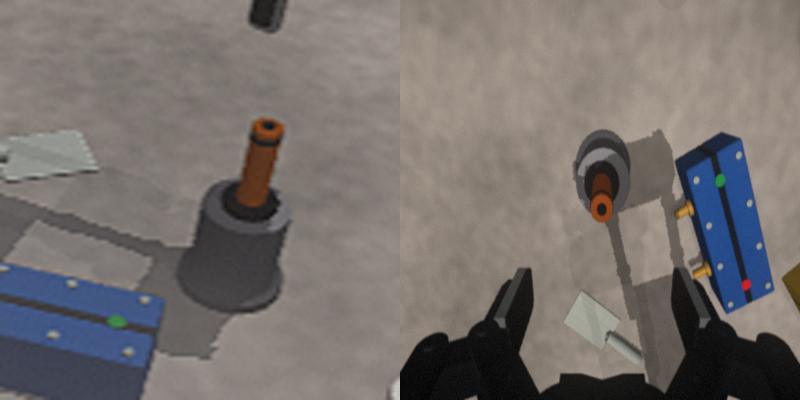

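The probe stands upright with its collar flat on the grey rim, its cap at (0.540, 0.325) as before, and the gripper is clear.

```bash
python3 -c "
from workcell import *
print(finish_job())"
```

```text
the job is handed in; nothing more can be done
None
```

I guided the probe along the seam from red to green at about 3.7 cm/s, then put it back on its collar in the grey stand and let go. The blue pen was not touched, and the job is handed in; `finish_job()` gave no verdict.

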